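# Shut and lock the control-sample case with its T-handle key

### The arm

A 6-joint arm with a two-finger parallel gripper is mounted at the origin on a cart in front of the work surface, level with it; the furniture and walls round the work are solid. World frame = base frame: x ahead of the robot, y to its left, z up, the work surface at z = 0. Lengths are in mm, angles in rad, forces in N, time in s.
With the tool pointing down it reaches from about 350 to 1000 mm from the base axis. Payload 7.1 kg.
Tool frame: the origin (TCP) lies midway between the tips of the shut fingers; the grasp point (between the pads) lies 19 mm behind it; z points along the fingers, y is the line along which they close (so a half turn about z gives the same grasp; the last joint's range is limited). The gripper opens to 85 mm and grips with 20 to 120 N. Pads are 22 mm wide; open, the fingers measure 114 mm over their backs; the gripper's body (76 mm by 85 mm) begins 54 mm behind the grasp point. The pads swing forward as they close: fully open they stand 13 mm farther back than shut.
Start: joints at [1.223, 0.423, 1.63, -0, 1.089, -0.019], TCP at [201.785, 591.513, 231.319] pointing down, gripper open.
Joint ranges: [-3, 3], [-0.9, 2.11], [0.09, 2.58], [-1.31, 4.45], [0.11, 2.69], [-2.54, 2.54]. Speed limits (rad/s): [2.39, 2.39, 3.01, 3.14, 3.14, 3.14].

### API

Orientations are given as [roll, pitch, yaw] about the fixed x, y, z axes, in that order (R = Rz(yaw) Ry(pitch) Rx(roll)).
In Python, from station import arm gives the robot as it stands.
- The arm moves only by the tool play_rows, never from a script. Its argument "series" is a list of rows, each a list of 4 numbers: the shift along the tool's x, y, z in m, then the turn about the tool's z in degrees. A call has 1 to 20 rows; each row is the pose to reach, as a shift and turn from the pose commanded when the call began, along the tool's axes at that moment; what a row does not reach only later rows make up. A row lasts 1/12 s, in which the tool goes at most 41.7 mm and 7.16 degrees, less where a joint would pass 70% of its speed; a pose out of reach is approached as far as the arm can. A call with a gripper value outside its range is refused whole. "gripper" is the finger opening in m, from 0 to 0.0854, set as the call begins (left out, the last holds). The fingers move at their own pace and stop on an object; the grip force is fixed at half the most. Time passes only in rows, so rows that repeat a pose let the fingers close. It gives the time, the measured TCP pose, the force, the opening and the grip force at its end, in the units of the state.
- arm.get_state(): the state, without advancing time (a new reading comes with each control period).
- arm.camera(name): name is "scene" or "top" or "wrist"; returns the picture (420x560x3 uint8, blue, green, red); there is no depth.
- arm.get_calibration(name): a dict with "K" (3x3 intrinsics, pixels), "R" (3x3) and "t" (3): a world point X has camera coordinates R X + t. Camera axes: x right, y down, z forward; pixel columns grow to the right and rows downward; lengths in mm; the calibration is good to about 2 mm. A picture is of the moment at which its call begins: read the wrist's pose just before it. get_calibration takes no time and is no camera call; for the wrist camera it gives the pose at the moment of the call.
- arm.hand_in(): hands the job in; it is judged then, once.
Trained networks look in the newest picture that a camera, given by its name, has taken for a name from the list of things; names that differ only in an ending like _2 or _b are one class to them, and where a whole thing is asked for, a point or a joint stands for the part that bears it (a point fixed in the world has none). Each returns a list of dicts, best first, with "conf" (0 to 1); they miss things now and then, are a little off and sometimes report something else, mostly with a low value. They report only what shows in the picture. A call takes as long as a camera call.
- arm.look_for(camera, thing): "at" ([x, y, z] in mm, in the coordinates of the camera as it stood for that picture, good to about 4 mm: the middle of the surface that is visible of it).
The state is a dict: "clock": time; "joint_pos": joint angles; "joint_vel": joint speeds; "effort": joint torques, N m; "position": TCP position; "orientation": TCP orientation; "wrist_force": force on the tool from outside, world axes, zero at the start; "moment": the same for the moment, N m; "opening": finger opening in mm; "gripper_force": force on a finger pad.
Only numpy, scipy, OpenCV 4.12 (cv2) and the standard library are available. Lean on these libraries where they do the work, as an engineer would, in place of code of your own. Each camera call takes 0.05 s, during which the arm holds its last target. There are 200 camera calls.

### The job

Lock up the control samples: slide the blue cover of the sample case fully shut by its black pull, then take the red T-handle key from its holder, set it on the square stud at the bottom of the lock well and turn it clockwise (seen from above) until it stops. Afterwards stand the key upright in its holder again, fully down, and leave the other things on the worktop alone.

Things in the scene. Friction and masses are not known exactly. Their poses are not given: they have to be found in the camera images.
- cover_pull (a point): centre of the black pull on the blue sliding cover of the fixed white sample case. Pull: 50 mm long (x), 12 thick (y, the sliding direction), 34 high, standing on the cover plate; 17 mm of it lie above this point, 15.5 below. This point is 81.5 mm above the worktop. Axes of the case: z up; the cover opens towards +y and shuts towards -y, where the grey lock block is.
- cover (a joint): how far the cover is open, m: 0 fully shut (end stop, cover edge against the lock block), 0.085 fully open. Slides with about 2 N friction and stays where it is left. Once locked it can move only a few millimetres.
- well_mouth (a point): centre of the mouth of the round lock well in the top of the grey lock block (top 68 mm above the worktop, 130 mm in x, 70 in y) at the -y end of the case, 120 mm in -y of the pull when shut; axes of the case, z up. Vertical bore of 28 mm diameter, 40 mm deep, 4 mm chamfer at the mouth. A red arrow on the block shows the turning direction.
- stud (a point): centre of the foot of the brass stud on the well floor, 40 mm below the mouth. 10 mm square and 11 mm high, plus a domed tip: 16 mm in all. Axes turn with the stud: while unlocked they, and the sides of the stud, are parallel to those of the case.
- lock (a joint): angle of the stud, rad: 0 unlocked (start), growing clockwise seen from above, 1.22 (70 degrees) at the end stop, locked. Friction about 0.08 N m; it stays where it is left. Turn it only when the cover is shut: the bolt then catches the cover's tongue.
- key_bar (a point): centre of the red cross bar of the steel T-handle key (about 140 g), which starts upright in its holder. Bar: 70 mm long (key x), 12 thick (key y), 20 high; key z points up along the shank. The foot is 110 mm below this point. With the key fully on the stud this point is 70 mm above the well mouth; standing in the holder, 72 mm above the holder's mouth.
- key_foot (a point): centre of the underside of the key, key axes: the open end of its square socket, 16.4 mm outside (diagonal 23), 11.6 mm inside, 18 mm deep, sides parallel to key x and y. Fits the stud in any of four quarter-turn positions, with about 0.16 rad of play either way; fully on, it rests on the well floor.
- holder_mouth (a point): centre of the mouth of the grey key holder, a fixed block 66 by 66 mm and 46 mm high on an 80 by 80 mm base; vertical round bore of 30 mm diameter, 38 mm deep, 4 mm chamfer; z up.
- holder_floor (a point): centre of the bore floor of the key holder, 38 mm below its mouth, 8 mm above the worktop; z up.
- pill_vial: small clear vial with white cap, 26 mm diameter, 50 mm high, bystander; origin under its centre
- label_roll: white label roll, 52 mm diameter, 31 mm high, bystander; origin under its centre
- stapler: small black stapler, 100x28x36 mm, bystander; origin under its centre
- marker: marker with blue cap, 132 mm long, 17 mm thick, lying along its y, bystander; origin under its centre
- strip_carton: upright white carton, 46x46x129 mm, bystander; origin under its centre

How it is judged:
By the outcome, as a careful person would: the job done as asked, in the order asked, and still so for the second after the job is handed in, with the robot touching nothing.
It also fails if it takes over 64 s, if anything falls off the work surface, if the arm or the gripper's body presses on something with over 40 N, if the wrist force passes 120 N, or if a joint passes its speed limit or range.

## Working session

There is one attempt and no reset: what is moved stays moved. The work goes in short steps, Python scripts to look and compute and a tool call to move; the robot and the scene stay as the last step left them, time stands still between calls to the robot, and variables do not carry over. Pictures are saved under pics/ and viewed, at most 13 in all, crops included, and the job is handed in when it is done.

Besides the shell and the picture viewer there is one more tool, called after ">>>" in YAML: its name, and indented under it one key for each argument. play_rows: Moves the arm, as the interface text tells. Its arguments: {"type":"object","properties":{"series":{"type":"array","items":{"type":"array","items":{"type":"number"}}},"gripper":{"type":"number"}},"required":["series"]}

```bash
ls; mkdir -p pics; cat > h.py <<'E'
import numpy as np, cv2
from station import arm
def find(cam,thing,n=2):
    c=arm.get_calibration(cam); R=np.array(c["R"]);t=np.array(c["t"])
    return [(round(d["conf"],2),np.round(R.T@(np.array(d["at"])-t),1).tolist()) for d in arm.look_for(cam,thing)[:n]]
def pix(cam,X):
    c=arm.get_calibration(cam); p=np.array(c["K"])@(np.array(c["R"])@np.array(X,float)+np.array(c["t"])); return p[:2]/p[2]
def ray(cam,uv,z):
    c=arm.get_calibration(cam); R=np.array(c["R"]);t=np.array(c["t"])
    d=R.T@np.linalg.solve(np.array(c["K"]),[uv[0],uv[1],1]); o=-R.T@t
    return np.round(o+d*(z-o[2])/d[2],1)
E
python3 - <<'E'
from h import *
s=arm.get_state(); print(s["clock"],s["position"],s["orientation"],s["opening"])
for c in ("top","scene"):
    im=arm.camera(c); cv2.imwrite(f"pics/{c}0.png",im)
    for th in ("cover_pull","well_mouth","key_bar","key_foot","holder_mouth","cover","stud"): print(c,th,find(c,th))
print(arm.get_state()["clock"])
E
```

```text
pics
0.0 [201.571202   591.00524569 230.51926366] [-3.13999317e+00 -4.70804521e-05  2.81283535e+00] 85.72957366016975
top cover_pull [(0.97, [458.1, 122.1, 64.2]), (0.72, [545.0, 411.5, 36.6])]
top well_mouth [(0.94, [455.6, 87.8, 70.8])]
top key_bar [(0.66, [430.4, -239.0, 129.4]), (0.66, [408.4, 464.5, 36.0])]
top key_foot [(0.59, [429.3, -236.7, 124.2])]
top holder_mouth [(0.63, [423.7, -234.5, 48.4])]
top cover [(0.58, [456.6, 126.6, 66.8])]
top stud []
scene cover_pull [(0.95, [427.4, 130.3, 61.8])]
scene well_mouth [(0.97, [414.8, 161.9, 54.8])]
scene key_bar [(0.6, [427.8, -231.7, 123.2])]
scene key_foot [(0.57, [426.0, -231.1, 122.2])]
scene holder_mouth [(0.47, [425.4, -255.9, 44.5])]
scene cover [(0.84, [434.1, 123.5, 62.7])]
scene stud [(0.75, [427.6, -232.8, 122.9])]
0.8
```

View pics/top0.png

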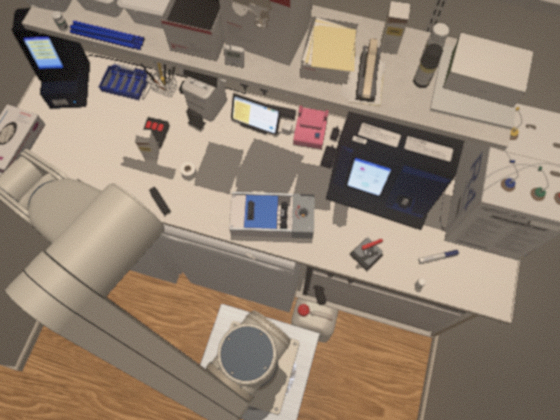

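View pics/scene0.png

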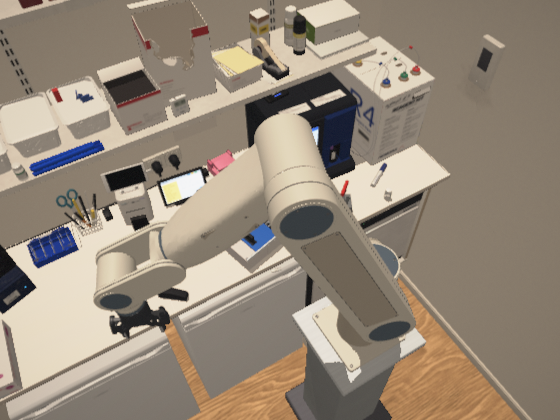

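The top picture shows the case at about (272,214) with its lock block at the right end, and the key and holder at about (368,250). The scene view is mostly blocked by the arm. I'll enlarge the top view.

```bash
python3 - <<'E'
from h import *
im=cv2.imread("pics/top0.png")
a=im[180:280,225:395]; cv2.imwrite("pics/crop0.png",cv2.resize(a,None,fx=4.7,fy=4.7,interpolation=cv2.INTER_CUBIC))
for p in ([458,122,81],[450,0,68],[430,-235,120],[0,0,0]): print(p,pix("top",p))
E
```

```text
[458, 122, 81] [261.73516578 209.20587447]
[450, 0, 68] [297.71492288 223.2019544 ]
[430, -235, 120] [371.09766467 244.29169872]
[0, 0, 0] [255.47769502 366.43918622]
```

View pics/crop0.png

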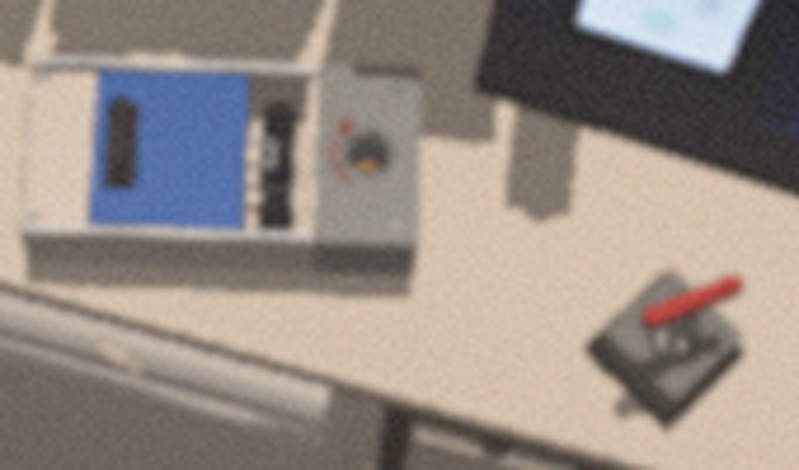

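The enlarged crop shows the pull at full-image pixel (250.7,210.2), the well at (303.1,212.3), and the bar ends at (363.3,248.1) and (382,240.6). The dark thing between the cover and the block is samples inside the case.

```bash
python3 - <<'E'
from h import *
S=4.7
f=lambda u,v,z:ray("top",(225+u/S,180+v/S),z)
print("pull top",f(121,100,98.5),f(121,186,98.5),f(121,142,98.5))
print("pull net",f(121,142,90))
print("well",f(367,150,68))
print("case edges far",f(325,70,68),f(418,75,68),"near",f(318,240,68),f(412,244,68))
a,b=f(645,320,122),f(740,284,122);print("bar",a,b,(a+b)/2,np.degrees(np.arctan2(*(b-a)[[1,0]])))
print("holder top corners",f(670,270,46),f(740,345,46),f(590,347,46),f(665,415,46))
s=arm.get_state();print(s["joint_pos"])
E
```

```text
pull top [467.4 160.8  98.5] [408.5 141.7  98.5] [438.4 151.4  98.5]
pull net [441.4 152.9  90. ]
well [492.   -5.9  68. ]
case edges far [540.7  38.2  68. ] [555.6 -24.5  68. ] near [420.   8.  68.] [435.4 -53.3  68. ]
bar [ 410. -212.  122.] [ 451.1 -265.   122. ] [ 430.55 -238.5   122.  ] -52.20743470118854
holder top corners [ 475.4 -225.3   46. ] [ 437.3 -282.4   46. ] [ 407.  -186.3   46. ] [ 375.7 -245.2   46. ]
[ 1.22302927e+00  4.23094792e-01  1.62988947e+00 -5.51829845e-06
  1.08862190e+00 -1.90142392e-02]
```

```bash
cat >> h.py <<'E'
from scipy.spatial.transform import Rotation as Ro
def go(x,y,z,yaw):
    s=arm.get_state(); R=Ro.from_euler("xyz",s["orientation"]).as_matrix()
    d=R.T@(np.array([x,y,z])-s["position"])/1000
    t=-(yaw-np.degrees(s["orientation"][2])+180)%360-180
    t=(-(yaw-np.degrees(s["orientation"][2]))+180)%360-180
    print("go",np.round(d,4),round(t,1),"clock",round(s["clock"],2),"pos",np.round(s["position"],1),"yaw",round(np.degrees(s["orientation"][2]),2),"F",np.round(s["wrist_force"],1),"op",round(s["opening"],1))
E
python3 - <<'E'
from h import *
go(440,150,230,196)
c=arm.get_calibration("wrist");s=arm.get_state()
R=Ro.from_euler("xyz",s["orientation"]).as_matrix();Rc=np.array(c["R"])
print("cam in tool",R.T@(-Rc.T@np.array(c["t"])-s["position"]),"\n",Rc@R,c["K"])
E
```

```text
go [-0.368  -0.341   0.0013] -34.8 clock 0.8 pos [201.8 591.5 231.3] yaw 161.16 F [ 0.7 -0.8  0.4] op 85.4
cam in tool [  72.27247678    0.36691532 -141.89342556] 
 [[ 8.03484517e-04  9.99999141e-01  1.03578699e-03]
 [-9.60003213e-01  1.06135549e-03 -2.79986971e-01]
 [-2.79987830e-01 -7.69393642e-04  9.60003241e-01]] [[333.52090999   0.         279.6715351 ]
 [  0.         333.52090999 210.30996262]
 [  0.           0.           1.        ]]
```

>>> play_rows:
  series:
    - [-0.03,-0.03,0,-2]
    - [-0.06,-0.055,0,-5]
    - [-0.09,-0.082,0,-8]
    - [-0.12,-0.11,0,-11]
    - [-0.15,-0.138,0,-14]
    - [-0.18,-0.165,0,-17]
    - [-0.21,-0.193,0,-20]
    - [-0.24,-0.22,0,-23]
    - [-0.27,-0.248,0,-26]
    - [-0.3,-0.275,0,-29]
    - [-0.33,-0.305,0,-32]
    - [-0.36,-0.33,0,-34]
    - [-0.38,-0.35,0,-35]
    - [-0.392,-0.36,0,-35]
    - [-0.4,-0.368,0,-35]
    - [-0.4,-0.37,0,-35]
    - [-0.4,-0.37,0,-35]

```text
clock: 2.22
position: [460.6, 112.0, 231.2]
orientation: [3.141, -0.0, -2.861]
wrist_force: [0.3, -0.4, 0.8]
opening: 85.1
gripper_force: 0.0
```

```bash
python3 - <<'E'
from h import *
go(440,150,230,196)
im=arm.camera("wrist"); cv2.imwrite("pics/w1.png",im)
for th in ("cover_pull","well_mouth","stud","cover","key_bar"):
    r=find("wrist",th); print(th,r,[pix("wrist",q[1]).round() for q in r])
E
```

```text
go [0.0092 0.0422 0.0013] 0.1 clock 2.22 pos [460.6 112.  231.2] yaw -163.9 F [ 0.3 -0.4  0.8] op 85.1
cover_pull [(0.73, [447.8, 125.2, 61.9])] [array([295., 183.])]
well_mouth [(0.83, [461.4, 87.2, 64.2]), (0.4, [489.7, -11.1, 35.0])] [array([252., 186.]), array([155., 179.])]
stud [] []
cover [(0.9, [447.3, 122.3, 65.2])] [array([292., 182.])]
key_bar [(0.58, [390.4, 426.2, 1.9])] [array([558., 197.])]
```

View pics/w1.png

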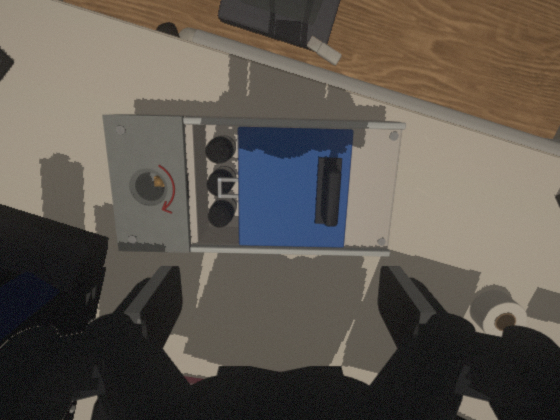

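The wrist view shows the pull's top face around (332,192), the well mouth around (151,187), the stud at about (157,182), and the red arrow to the right of the well.

```bash
python3 - <<'E'
from h import *
w=lambda u,v,z:ray("wrist",(u,v),z)
P=w(332,192,98.5);W=w(151,187,68);print(P,W,"stud tip",w(157,182,44))
for a,b,z in (((106,115),(117,251),68),((183,118),(189,251),68),((239,127),(237,246),66),((352,129),(345,247),66),((185,121),(402,125),68),((191,248),(389,253),68)):
    A,B=w(*a,z),w(*b,z); d=B-A; print(A,B,np.degrees(np.arctan2(d[1],d[0])))
d=P-W;print(np.hypot(*d[:2]),np.degrees(np.arctan2(-d[0],d[1])))
go(P[0],P[1],130,195.3)
E
```

```text
[440.2 153.9  98.5] [488.6  -3.2  68. ] stud tip [489.4  -6.   44. ]
[435.6 -52.7  68. ] [561.9 -24.1  68. ] 12.759160552671533
[419.1  12.9  68. ] [541.9  44.2  68. ] 14.299418403358814
[412.9  62.   66. ] [524.3  88.4  66. ] 13.332220594337212
[386.1 159.6  66. ] [495.3 191.4  66. ] 16.236024173974997
[421.1  15.1  68. ] [370.5 200.5  68. ] 105.26557795440438
[538.3  45.5  68. ] [488.4 234.7  68. ] 104.77486141488797
164.3866478762798 17.123229269447965
go [0.0081 0.0449 0.1014] 0.9 clock 2.52 pos [460.5 113.  231.4] yaw -163.75 F [-0.5 -0.3 -0.2] op 85.5
```

>>> play_rows:
  gripper: 0.05
  series:
    - [0.004,0.02,0.02,1]
    - [0.008,0.045,0.05,1]
    - [0.008,0.045,0.08,1]
    - [0.008,0.045,0.11,1]
    - [0.008,0.045,0.125,1]
    - [0.008,0.045,0.14,1]
    - [0.008,0.045,0.15,1]
    - [0.008,0.045,0.156,1]
    - [0.008,0.045,0.156,1]

```text
clock: 3.27
position: [440.1, 153.3, 74.5]
orientation: [-3.142, -0.002, -2.877]
wrist_force: [-0.1, 0.9, -0.5]
opening: 50.1
gripper_force: 0.0
```

>>> play_rows:
  gripper: 0.0
  series:
    - [0,0,0,0]
    - [0,0,0,0]
    - [0,0,0,0]
    - [0,0,0,0]
    - [0,0,0,0]
    - [0,0,0,0]

```text
clock: 3.77
position: [441.3, 153.3, 76.3]
orientation: [3.141, 0.002, -2.878]
wrist_force: [-0.5, 0.1, 6.3]
opening: 10.9
gripper_force: 58.8
```

>>> play_rows:
  series:
    - [0,-0.004,-0.002,0]
    - [0,-0.009,-0.002,0]
    - [0,-0.015,-0.002,0]
    - [0,-0.021,-0.002,0]
    - [0,-0.027,-0.002,0]
    - [0,-0.032,-0.002,0]
    - [0,-0.036,-0.002,0]
    - [0,-0.04,-0.002,0]
    - [0,-0.04,-0.002,0]

```text
clock: 4.52
position: [451.5, 114.0, 76.5]
orientation: [-3.142, 0.001, -2.878]
wrist_force: [6.2, 0.4, -19.5]
opening: 10.4
gripper_force: 62.8
```

>>> play_rows:
  series:
    - [0,-0.001,0,0]
    - [0,-0.002,0,0]
    - [0,-0.003,0,0]
    - [0,-0.004,0,0]
    - [0,-0.005,0,0]
    - [0,-0.006,0,0]
    - [0,-0.006,0,0]

```text
clock: 5.1
position: [452.9, 108.7, 76.5]
orientation: [3.141, 0.001, -2.878]
wrist_force: [5.6, 2.3, -19.6]
opening: 10.3
gripper_force: 62.9
```

>>> play_rows:
  series:
    - [0,-0.001,0.001,0]
    - [0,-0.002,0.001,0]
    - [0,-0.003,0.001,0]
    - [0,-0.004,0.001,0]
    - [0,-0.004,0.001,0]

```text
clock: 5.52
position: [453.7, 106.2, 76.5]
orientation: [3.139, 0.001, -2.879]
wrist_force: [-0.4, 14.4, -4.9]
opening: 10.5
gripper_force: 64.8
```

>>> play_rows:
  series:
    - [0,-0.001,0,0]
    - [0,-0.002,0,0]
    - [0,-0.002,0,0]

```text
clock: 5.77
position: [453.7, 105.9, 76.5]
orientation: [3.137, 0.001, -2.879]
wrist_force: [-3.7, 27.6, -5.0]
opening: 11.0
gripper_force: 64.9
```

>>> play_rows:
  gripper: 0.05
  series:
    - [0,0.003,0,0]
    - [0,0.003,0,0]
    - [0,0.003,0,0]
    - [0,0.003,0,0]
    - [0,0.003,0,0]
    - [0,0.003,-0.02,0]
    - [0,0.003,-0.05,0]
    - [0.0,-0.02,-0.08,0]
    - [0.0,-0.06,-0.1,0]
    - [-0.02,-0.09,-0.11,0]
    - [-0.04,-0.11,-0.11,0]
    - [-0.05,-0.117,-0.11,0]
    - [-0.05,-0.117,-0.11,0]
    - [-0.05,-0.117,-0.11,0]

```text
clock: 6.93
position: [532.2, 3.0, 185.6]
orientation: [3.141, -0.002, -2.878]
wrist_force: [-0.1, -0.2, -1.0]
opening: 49.8
gripper_force: 0.0
```

```bash
python3 - <<'E'
from h import *
go(430,-238,250,128)
im=arm.camera("wrist"); cv2.imwrite("pics/w2.png",im)
for th in ("well_mouth","stud"):
    r=find("wrist",th); print(th,r,[pix("wrist",q[1]).round() for q in r])
E
```

```text
go [ 0.1617 -0.206  -0.0643] 67.1 clock 6.93 pos [532.2   3.  185.6] yaw -164.89 F [-0.1 -0.2 -1. ] op 49.8
well_mouth [(0.6, [459.4, 81.1, 62.1])] [array([398., 144.])]
stud [(0.68, [487.8, -9.2, 24.6])] [array([277., 144.])]
```

View pics/w2.png

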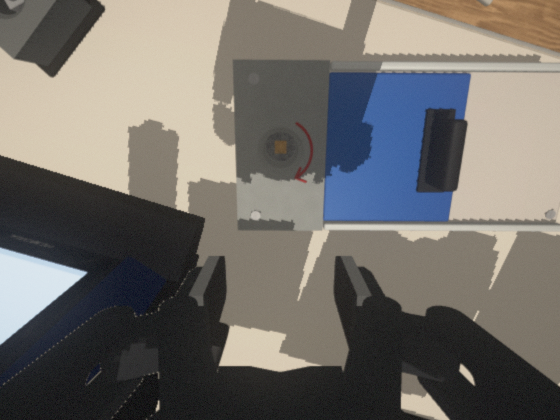

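The cover is now flush against the lock block. The well mouth is at about (281,147) and the stud top at about (280,147). The image's vertical runs along the case's x, so the case yaw is about 15°.

```bash
python3 - <<'E'
from h import *
g=cv2.cvtColor(cv2.imread("pics/w2.png"),cv2.COLOR_BGR2HSV)
m=((g[...,0]>8)&(g[...,0]<25)&(g[...,1]>110)).astype(np.uint8); m[:,:255]=0;m[:,300:]=0;m[:125]=0;m[170:]=0
v,u=np.nonzero(m); c=(u.mean(),v.mean()); print(c,u.min(),u.max(),v.min(),v.max(),m.sum())
w=lambda u,v,z:ray("wrist",(u,v),z)
print("stud",w(*c,41),"mouth",w(281,147,68))
for a,b in (((234,60),(238,230)),((329,60),(323,230))):
    A,B=w(*a,68),w(*b,68); d=B-A; print(A,B,np.degrees(np.arctan2(d[1],d[0])))
for a,b in (((330,64),(555,64)),((325,226),(555,228))):
    A,B=w(*a,68),w(*b,68); d=B-A; print(np.degrees(np.arctan2(-d[0],d[1])))
E
```

```text
(np.float64(280.37254901960785), np.float64(146.31372549019608)) 275 285 141 152 102
stud [487.3  -6.6  41. ] mouth [485.3  -6.7  68. ]
[434.8 -55.5  68. ] [559.7 -23.1  68. ] 14.542414817577775
[416.9  10.2  68. ] [541.3  44.5  68. ] 15.41478164599315
15.264435594868928
14.718915516589538
```

```bash
python3 - <<'E'
from h import *
for z in (0,150,250): print(z,ray("top",(328,200),z),ray("top",(412,224),z),ray("top",(340,120),z))
for z in (0,150): print(z,ray("wrist",(203,220),z),ray("wrist",(0,157),z))
go(430,-5,245,150);go(430,-238,245,128)
E
```

```text
0 [584.  -70.1   0. ] [ 580.7 -359.5    0. ] [899.  -31.7   0. ]
150 [520.  -73.9 150. ] [ 517.  -335.9  150. ] [805.2 -39.2 150. ]
250 [477.4 -76.5 250. ] [ 474.6 -320.2  250. ] [742.7 -44.2 250. ]
0 [584.1 -62.7   0. ] [ 572.9 -267.1    0. ]
150 [528.3 -40.5 150. ] [ 522.2 -151.3  150. ]
go [ 0.1003  0.0181 -0.0592] 45.2 clock 7.08 pos [531.4   3.9 185.5] yaw -164.79 F [-0.3  0.3 -0.7] op 49.9
go [ 0.1615 -0.2068 -0.0592] 67.2 clock 7.08 pos [531.4   3.9 185.5] yaw -164.79 F [-0.3  0.3 -0.7] op 49.9
```

>>> play_rows:
  gripper: 0.06
  series:
    - [0.025,0.005,-0.015,4]
    - [0.05,0.01,-0.03,10]
    - [0.08,0.01,-0.05,17]
    - [0.1,0,-0.06,24]
    - [0.115,-0.03,-0.06,31]
    - [0.125,-0.06,-0.06,38]
    - [0.135,-0.09,-0.06,45]
    - [0.145,-0.12,-0.06,52]
    - [0.15,-0.15,-0.06,59]
    - [0.158,-0.18,-0.06,64]
    - [0.161,-0.2,-0.06,67]
    - [0.161,-0.207,-0.06,67]
    - [0.161,-0.207,-0.06,67]
    - [0.161,-0.207,-0.06,67]

```text
clock: 8.25
position: [431.3, -237.6, 245.9]
orientation: [-3.141, -0.002, 2.238]
wrist_force: [-0.4, 0.3, 0.4]
opening: 60.4
gripper_force: 0.0
```

```bash
python3 - <<'E'
from h import *
go(430,-238,245,128)
im=arm.camera("wrist"); cv2.imwrite("pics/w3.png",im)
for th in ("key_bar","holder_mouth"):
    r=find("wrist",th); print(th,r,[pix("wrist",q[1]).round() for q in r])
g=cv2.cvtColor(im,cv2.COLOR_BGR2HSV)
m=(((g[...,0]<8)|(g[...,0]>172))&(g[...,1]>120)&(g[...,2]>60)).astype(np.uint8)
n,l,st,ce=cv2.connectedComponentsWithStats(m);k=1+st[1:,4].argmax();print(st[k],ce[k])
p=cv2.findNonZero((l==k).astype(np.uint8));print(cv2.minAreaRect(p),cv2.boxPoints(cv2.minAreaRect(p)))
E
```

```text
go [ 0.0005 -0.0013  0.0009] 0.2 clock 8.25 pos [ 431.3 -237.6  245.9] yaw 128.24 F [-0.4  0.3  0.4] op 60.4
key_bar [(0.69, [428.5, -236.8, 130.0])] [array([278., 204.])]
holder_mouth [(0.61, [428.7, -233.1, 40.7])] [array([281., 179.])]
[ 272  161   15   84 1092] [279.56868132 202.21428571]
((279.0, 202.5), (83.0, 14.0), 90.0) [[272. 161.]
 [286. 161.]
 [286. 244.]
 [272. 244.]]
```

View pics/w3.png

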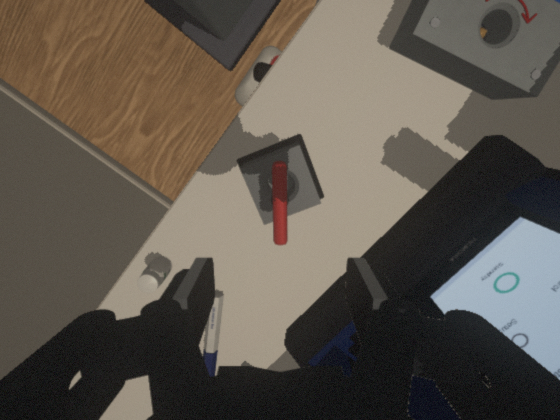

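The wrist view shows the red bar upright in the image, cols 272–286 and rows 161–244, so the tool's yaw matches the bar. The bore is at about (310,185), behind the shank. The vial, marker and blue instrument are clear of the approach.

```bash
python3 - <<'E'
from h import *
w=lambda u,v,z:ray("wrist",(u,v),z)
a,b=w(279,161,128),w(279,244,128); print(a,b,np.linalg.norm(a-b),(a+b)/2)
a,b=w(279,161,118),w(279,244,128); print(a,b,np.linalg.norm(a-b),(a+b)/2)
print("holder corners",[w(*p,46) for p in ((238,163),(301,135),(323,195),(262,223))])
print("mouth",w(305,185,46))
print("box",w(290,335,0),w(290,335,150),w(490,136,0),w(490,136,150))
go(429,-237,99,128.2)
E
```

```text
[ 408.2 -209.4  128. ] [ 451.2 -263.8  128. ] 69.3423391586987 [ 429.7 -236.6  128. ]
[ 409.1 -210.5  118. ] [ 451.2 -263.8  128. ] 68.65347769778307 [ 430.15 -237.15  123.  ]
holder corners [array([ 383.3, -246.1,   46. ]), array([ 416.2, -184.3,   46. ]), array([ 473.6, -217.7,   46. ]), array([ 442.1, -282.3,   46. ])]
mouth [ 451.9 -221.2   46. ]
box [ 577.1 -399.7    0. ] [ 503.5 -315.1  150. ] [589.4 -52.3   0. ] [ 511.1 -102.   150. ]
go [ 0.0017 -0.0019  0.1471] 0.1 clock 8.4 pos [ 431.6 -237.3  246.1] yaw 128.29 F [ 0.4 -0.5  0.3] op 59.9
```

>>> play_rows:
  series:
    - [0.001,-0.001,0.02,0]
    - [0.002,-0.002,0.045,0]
    - [0.002,-0.002,0.07,0]
    - [0.002,-0.002,0.095,0]
    - [0.002,-0.002,0.115,0]
    - [0.002,-0.002,0.13,0]
    - [0.002,-0.002,0.14,0]
    - [0.002,-0.002,0.147,0]
    - [0.002,-0.002,0.147,0]
    - [0.002,-0.002,0.147,0]

```text
clock: 9.23
position: [429.4, -238.3, 99.7]
orientation: [3.141, 0.0, 2.237]
wrist_force: [-0.5, -0.2, -0.4]
opening: 59.9
gripper_force: 0.0
```

>>> play_rows:
  gripper: 0.0
  series:
    - [0,0,0,0]
    - [0,0,0,0]
    - [0,0,0,0]
    - [0,0,0,0]
    - [0,0,0,0]
    - [0,0,0,0]
    - [0,0,0,0]

```text
clock: 9.82
position: [429.8, -238.8, 100.1]
orientation: [3.141, 0.002, 2.237]
wrist_force: [0.6, -0.2, 6.1]
opening: 11.9
gripper_force: 58.5
```

>>> play_rows:
  series:
    - [0,0,-0.005,0]
    - [0,0,-0.015,0]
    - [0,0,-0.03,0]
    - [0,0,-0.05,0]
    - [0,0,-0.07,0]
    - [0,0,-0.085,0]
    - [0,0,-0.095,0]
    - [0,0,-0.1,0]
    - [0,0,-0.1,0]

```text
clock: 10.57
position: [429.4, -238.7, 200.4]
orientation: [3.141, 0.002, 2.237]
wrist_force: [-0.4, -0.3, -1.2]
opening: 11.9
gripper_force: 58.6
```

```bash
python3 - <<'E'
from h import *
go(486.8,-6.7,200,105)
im=arm.camera("wrist"); cv2.imwrite("pics/w4.png",im)
s=arm.get_state();R=Ro.from_euler("xyz",s["orientation"]).as_matrix();p=s["position"]
print("expected bar/foot px",pix("wrist",p+R@[0,0,-29]),pix("wrist",p+R@[0,0,91]),"F",s["wrist_force"],s["moment"])
g=cv2.cvtColor(im,cv2.COLOR_BGR2HSV)
m=(((g[...,0]<8)|(g[...,0]>172))&(g[...,1]>120)&(g[...,2]>40)).astype(np.uint8)
n,l,st,ce=cv2.connectedComponentsWithStats(m);k=1+st[1:,4].argmax();print(st[k],ce[k])
E
```

```text
go [0.1469 0.1884 0.0003] 23.2 clock 10.57 pos [ 429.4 -238.7  200.4] yaw 128.16 F [-0.4 -0.3 -1.2] op 11.9
expected bar/foot px [280.5013136  308.16327467] [280.31310067 215.87194875] F [-0.08352398  1.44659923 -1.55454112] [-0.04275829 -0.03242896  0.03661455]
[ 264  211   31  161 4562] [279.14883823 290.8125822 ]
```

View pics/w4.png

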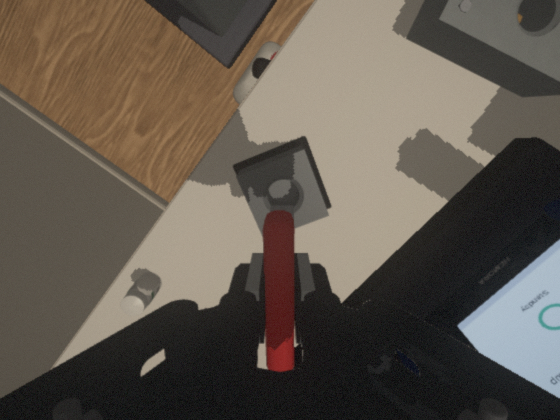

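The key is gripped and out of the holder. The bar spans rows 211–372, and a grey shape near (281,190), just beyond the bar's near end, may be the key foot. I'll zoom in on it.

```bash
python3 - <<'E'
from h import *
im=cv2.imread("pics/w4.png")
cv2.imwrite("pics/c4.png",cv2.resize(np.clip(im[130:250,210:350].astype(float)*2,0,255).astype(np.uint8),None,fx=5,fy=5,interpolation=cv2.INTER_CUBIC))
s=arm.get_state();R=Ro.from_euler("xyz",s["orientation"]).as_matrix();p=s["position"]
for x in (30,32,34,35,36,38): print(x,"near lo/hi",pix("wrist",p+R@[x,0,-9]),pix("wrist",p+R@[x,0,-29]),"far hi",pix("wrist",p+R@[-70+x,0,-29]))
for x in (0,5,8,12): print("foot pt",x,pix("wrist",p+R@[x,0,91]))
E
```

```text
30 near lo/hi [280.55859877 218.29231203] [280.63136216 235.13785163] far hi [280.35226993 391.85491548]
32 near lo/hi [280.56633675 213.71399815] [280.64068274 229.90412161] far hi [280.35915162 387.99067789]
34 near lo/hi [280.57413754 209.09852138] [280.65009117 224.62106154] far hi [280.366089   384.09517529]
35 near lo/hi [280.57806173 206.77670523] [280.65482871 221.96081428] far hi [280.36957877 382.13558079]
36 near lo/hi [280.58200191 204.4454274 ] [280.65958869 219.2879707 ] far hi [280.37308272 380.16802668]
38 near lo/hi [280.58993064 199.75425444] [280.66917659 213.90413501] far hi [280.3801335  376.20884487]
foot pt 0 [280.31310067 215.87194875]
foot pt 5 [280.32276065 209.30163234]
foot pt 8 [280.32861051 205.32280406]
foot pt 12 [280.33647405 199.97435615]
```

View pics/c4.png

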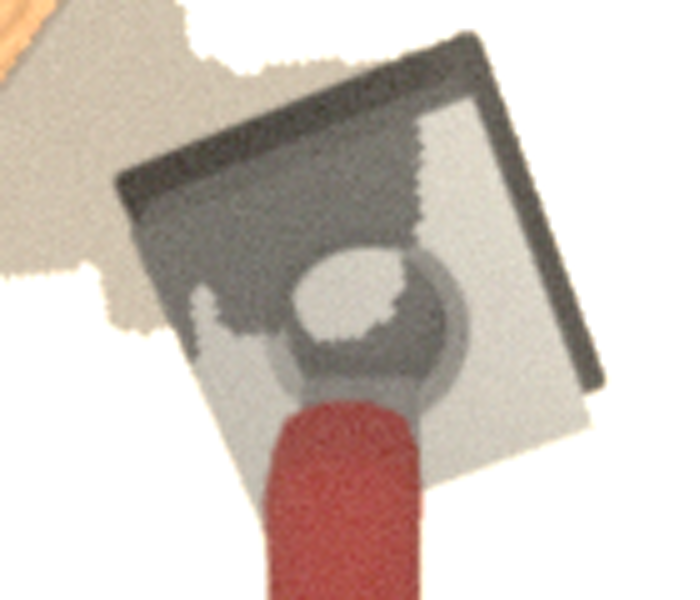

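>>> play_rows:
  series:
    - [0.005,0.007,0,1]
    - [0.018,0.023,0,3]
    - [0.035,0.045,0,6]
    - [0.053,0.068,0,9]
    - [0.07,0.09,0,12]
    - [0.088,0.113,0,15]
    - [0.106,0.136,0,18]
    - [0.123,0.158,0,20]
    - [0.135,0.173,0,22]
    - [0.143,0.183,0,23]
    - [0.147,0.188,0.01,23.2]
    - [0.147,0.188,0.018,23.2]
    - [0.147,0.188,0.02,23.2]
    - [0.147,0.188,0.02,23.2]

```text
clock: 11.78
position: [484.7, -7.3, 177.6]
orientation: [-3.138, -0.001, 1.832]
wrist_force: [0.5, 0.1, -1.3]
opening: 11.7
gripper_force: 58.6
```

```bash
python3 - <<'E'
from h import *
go(486.8,-6.7,170,105)
im=arm.camera("wrist"); cv2.imwrite("pics/w5.png",im)
cv2.imwrite("pics/c5.png",cv2.resize(np.clip(im[100:260,180:380].astype(float)*1.8,0,255).astype(np.uint8),None,fx=3.7,fy=3.7,interpolation=cv2.INTER_CUBIC))
s=arm.get_state();R=Ro.from_euler("xyz",s["orientation"]).as_matrix();p=s["position"]
print("foot near corners",pix("wrist",p+R@[8.2,-8.2,91]),pix("wrist",p+R@[8.2,8.2,91]))
P=np.array([487,-7,68]);print("mouth rim",[pix("wrist",P+R@[18*np.cos(a),18*np.sin(a),0]).round(1) for a in (0,1.571,-1.571)])
for q in ((-65,-35),(65,-35),(65,35),(-65,35)):
    c,s_=np.cos(np.radians(15)),np.sin(np.radians(15)); print("corner",pix("wrist",P+[c*q[0]-s_*q[1],s_*q[0]+c*q[1],0]).round(1))
E
```

```text
go [0.     0.0023 0.0076] -0.0 clock 11.78 pos [484.7  -7.3 177.6] yaw 104.95 F [ 0.5  0.1 -1.3] op 11.7
foot near corners [269.45806004 204.6345189 ] [292.11017533 204.6600758 ]
mouth rim [array([283.5, 185.9]), array([306.3, 208.4]), array([260.5, 208.3])]
corner [203.7 249.5]
corner [363.1 249.6]
corner [369.5 163.9]
corner [197.8 163.9]
```

View pics/c5.png

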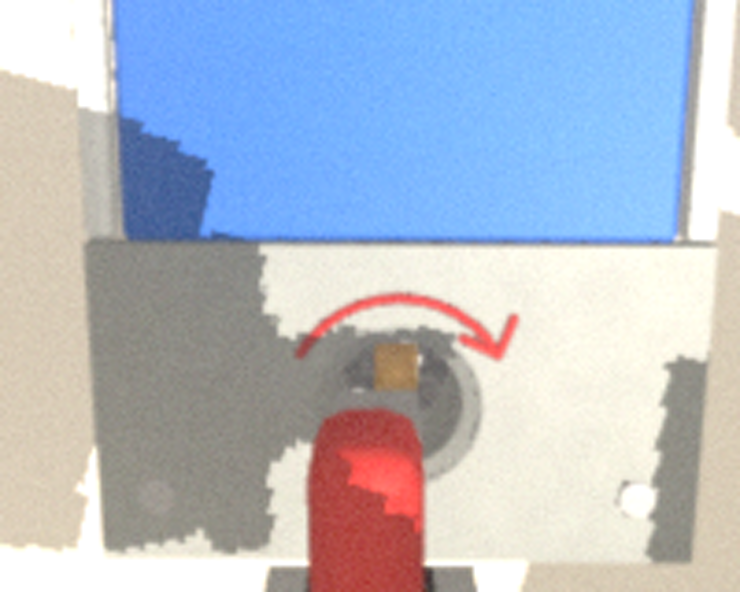

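This close view shows the foot's near edge where predicted, at about row 205 and cols 269–293. The block corners sit at (203.5,164.9), (373.8,165.7), (208.4,248.9) and (367.3,252.2), and the stud at about (287,199). The well is therefore a few mm further in tool +y.

```bash
python3 - <<'E'
from h import *
w=lambda u,v,z:ray("wrist",(u,v),z)
C=[w(*p,68) for p in ((203.5,164.9),(373.8,165.7),(208.4,248.9),(367.3,252.2))];c=sum(C)/4;print("block centre",c)
print("stud",w(287,198.9,42))
print("rim right",w(310.3,209,68))
go(490,-6.5,177,105);go(c[0],c[1],110,105)
E
```

```text
block centre [490.9   -6.95  68.  ]
stud [489.9  -5.2  42. ]
rim right [507.6  -2.1  68. ]
go [-0.0003  0.0049  0.0013] -0.1 clock 11.83 pos [485.2  -7.5 178.3] yaw 104.92 F [-0.1  0.2 -1.9] op 11.6
go [-0.001   0.0058  0.0683] -0.1 clock 11.83 pos [485.2  -7.5 178.3] yaw 104.92 F [-0.1  0.2 -1.9] op 11.6
```

>>> play_rows:
  series:
    - [0,0.003,0,0]
    - [0,0.005,0.004,0]
    - [0,0.005,0.01,0]
    - [0,0.005,0.016,0]
    - [0,0.005,0.022,0]
    - [0,0.005,0.027,0]
    - [0,0.005,0.032,0]
    - [0,0.005,0.036,0]
    - [0,0.005,0.036,0]

```text
clock: 12.58
position: [490.3, -5.4, 142.4]
orientation: [-3.14, -0.0, 1.832]
wrist_force: [-0.1, -0.3, -0.9]
opening: 11.9
gripper_force: 58.6
```

>>> play_rows:
  series:
    - [0,0,0.002,0]
    - [0,0,0.004,0]
    - [0,0,0.006,0]
    - [0,0,0.008,0]
    - [0,0,0.009,0]
    - [0,0,0.009,0]

```text
clock: 13.08
position: [490.7, -5.4, 134.1]
orientation: [-3.141, -0.0, 1.832]
wrist_force: [-0.8, 0.0, -2.4]
opening: 11.9
gripper_force: 58.5
```

>>> play_rows:
  series:
    - [0,0,0.002,0]
    - [0,0,0.004,0]
    - [0,0,0.006,0]
    - [0,0,0.006,0]

```text
clock: 13.42
position: [490.5, -5.4, 127.8]
orientation: [-3.141, -0.0, 1.832]
wrist_force: [-0.3, -0.9, -1.8]
opening: 12.0
gripper_force: 58.7
```

>>> play_rows:
  series:
    - [0,0,0.002,0]
    - [0,0,0.004,0]
    - [0,0,0.006,0]
    - [0,0,0.0075,0]
    - [0,0,0.0075,0]

```text
clock: 13.83
position: [490.7, -5.4, 120.4]
orientation: [-3.141, -0.0, 1.832]
wrist_force: [-0.4, 0.2, -3.2]
opening: 12.0
gripper_force: 58.7
```

>>> play_rows:
  series:
    - [0,0,0.001,0]
    - [0,0,0.002,0]
    - [0,0,0.002,0]

```text
clock: 14.08
position: [491.9, -5.5, 120.0]
orientation: [3.14, 0.001, 1.832]
wrist_force: [-2.8, -0.9, 11.1]
opening: 11.6
gripper_force: 60.4
```

>>> play_rows:
  series:
    - [0,0,-0.001,2]
    - [0,0,-0.001,6]
    - [0,0,-0.001,10]
    - [0,0,-0.001,14]
    - [0,0,-0.001,18]
    - [0,0,-0.001,22]
    - [0,0,-0.001,26]
    - [0,0,-0.001,30]
    - [0,0,-0.001,34]
    - [0,0,-0.001,38]
    - [0,0,-0.001,42]
    - [0,0,-0.001,46]
    - [0,0,-0.001,50]
    - [0,0,-0.001,53]
    - [0,0,-0.001,56]
    - [0,0,-0.001,59]
    - [0,0,-0.001,62]
    - [0,0,-0.001,65]
    - [0,0,-0.001,65]
    - [0,0,-0.001,65]

```text
clock: 15.75
position: [491.6, -5.5, 120.2]
orientation: [3.14, -0.001, 0.699]
wrist_force: [-0.1, -0.9, 1.5]
opening: 12.2
gripper_force: 60.0
```

```bash
python3 - <<'E'
from h import *
go(490,-5,120,35); print(arm.get_state()["moment"])
E
```

```text
go [-0.0009 -0.0015  0.0002] 5.1 clock 15.75 pos [491.6  -5.5 120.2] yaw 40.06 F [-0.1 -0.9  1.5] op 12.2
[-0.24723317 -0.07731199  0.04848371]
```

>>> play_rows:
  series:
    - [0,0,0,2]
    - [0,0,0,4]
    - [0,0,0,6]
    - [0,0,0,8]
    - [0,0,0,10]
    - [0,0,0,10]

```text
clock: 16.25
position: [491.7, -5.5, 120.2]
orientation: [3.141, -0.001, 0.523]
wrist_force: [0.3, -1.5, 1.6]
opening: 11.4
gripper_force: 60.8
```

```bash
python3 - <<'E'
from h import *
go(490,-5,120,35); print(arm.get_state()["moment"])
E
```

```text
go [-0.0012 -0.0013  0.0002] -5.0 clock 16.25 pos [491.7  -5.5 120.2] yaw 29.99 F [ 0.3 -1.5  1.6] op 11.4
[-0.37422068 -0.19373464  0.04956765]
```

>>> play_rows:
  series:
    - [0,0,0,2]
    - [0,0,0,4]
    - [0,0,0,6]
    - [0,0,0,6]

```text
clock: 16.58
position: [491.6, -5.6, 120.2]
orientation: [3.141, -0.001, 0.419]
wrist_force: [0.7, -2.1, 2.0]
opening: 11.7
gripper_force: 61.2
```

```bash
python3 - <<'E'
from h import *
go(490,-5,120,35); print(arm.get_state()["moment"])
E
```

```text
go [-0.0013 -0.0012  0.0002] -11.0 clock 16.58 pos [491.6  -5.6 120.2] yaw 24.02 F [ 0.7 -2.1  2. ] op 11.7
[-0.47432507 -0.16393857  0.08901134]
```

>>> play_rows:
  series:
    - [0,0,0,1]
    - [0,0,0,2]
    - [0,0,0,3]
    - [0,0,0,4]
    - [0,0,0,4]

```text
clock: 17.0
position: [491.4, -5.5, 120.1]
orientation: [3.141, -0.001, 0.347]
wrist_force: [1.9, -2.8, 6.2]
opening: 11.6
gripper_force: 61.9
```

```bash
python3 - <<'E'
from h import *
go(490,-5,120,35); print(arm.get_state()["moment"])
E
```

```text
go [-0.0012 -0.0009  0.0001] -15.1 clock 17.0 pos [491.4  -5.5 120.1] yaw 19.91 F [ 1.9 -2.8  6.2] op 11.6
[-0.57317451 -0.34719602  0.03659326]
```

>>> play_rows:
  series:
    - [0,0,0,1]
    - [0,0,0,2]
    - [0,0,0,3]
    - [0,0,0,4]
    - [0,0,0,4]

```text
clock: 17.42
position: [491.5, -5.5, 120.2]
orientation: [3.141, -0.001, 0.278]
wrist_force: [2.5, -2.4, 5.0]
opening: 11.9
gripper_force: 63.0
```

```bash
python3 - <<'E'
from h import *
go(490,-5,120,35); print(arm.get_state()["moment"])
cv2.imwrite("pics/w6.png",arm.camera("wrist"))
E
```

```text
go [-0.0013 -0.0009  0.0002] -19.1 clock 17.42 pos [491.5  -5.5 120.2] yaw 15.95 F [ 2.5 -2.4  5. ] op 11.9
[-0.61948587 -0.38922751  0.16349153]
```

View pics/w6.png

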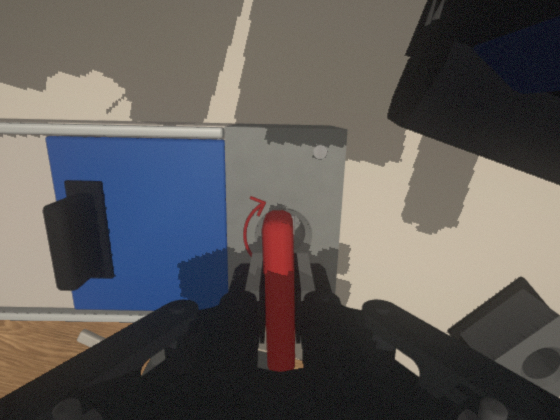

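The bar leans about 2–3° behind the tool (top at column 277, bottom at 281), the cover is still shut, and the torque is starting to rise. I'll keep turning and check.

>>> play_rows:
  series:
    - [0,0,0,1]
    - [0,0,0,2]
    - [0,0,0,3]
    - [0,0,0,3]

```text
clock: 17.8
position: [491.5, -5.5, 120.1]
orientation: [3.141, -0.001, 0.226]
wrist_force: [2.1, -2.4, 5.8]
opening: 11.8
gripper_force: 63.9
```

```bash
python3 - <<'E'
from h import *
go(490,-5,120,35); print(arm.get_state()["moment"])
im=arm.camera("wrist"); cv2.imwrite("pics/w7.png",im); print(arm.get_state()["moment"])
for n in ("w4","w5","w6","w7"):
    g=cv2.cvtColor(cv2.imread(f"pics/{n}.png"),cv2.COLOR_BGR2HSV)
    m=(((g[...,0]<8)|(g[...,0]>172))&(g[...,1]>120)&(g[...,2]>40)).astype(np.uint8); m=cv2.morphologyEx(m,cv2.MORPH_OPEN,np.ones((7,7)))
    k,l,st,ce=cv2.connectedComponentsWithStats(m); k=1+st[1:,4].argmax()
    print(n,[(r,round(np.nonzero(l[r]==k)[0].mean(),1),(l[r]==k).sum()) for r in (225,240,255,270,290,310,330,350,362) if (l[r]==k).any()])
E
```

```text
go [-0.0014 -0.0009  0.0001] -22.1 clock 17.8 pos [491.5  -5.5 120.1] yaw 12.94 F [ 2.1 -2.4  5.8] op 11.8
[-0.73280081 -0.4736855   0.18911037]
[-0.74925793 -0.46779499  0.19195735]
w4 [(225, np.float64(278.0), np.int64(29)), (240, np.float64(278.5), np.int64(28)), (255, np.float64(278.5), np.int64(30)), (270, np.float64(278.5), np.int64(30)), (290, np.float64(279.0), np.int64(29)), (310, np.float64(279.0), np.int64(29)), (330, np.float64(279.5), np.int64(28)), (350, np.float64(280.5), np.int64(28)), (362, np.float64(280.5), np.int64(28))]
w5 [(225, np.float64(279.0), np.int64(29)), (240, np.float64(278.5), np.int64(30)), (255, np.float64(278.5), np.int64(30)), (270, np.float64(278.5), np.int64(30)), (290, np.float64(279.5), np.int64(30)), (310, np.float64(279.5), np.int64(30)), (330, np.float64(279.0), np.int64(27)), (350, np.float64(280.0), np.int64(27)), (362, np.float64(280.0), np.int64(27))]
w6 [(225, np.float64(277.0), np.int64(29)), (240, np.float64(277.0), np.int64(31)), (255, np.float64(278.0), np.int64(31)), (270, np.float64(278.0), np.int64(31)), (290, np.float64(279.5), np.int64(30)), (310, np.float64(279.5), np.int64(30)), (330, np.float64(280.0), np.int64(29)), (350, np.float64(281.0), np.int64(27)), (362, np.float64(281.0), np.int64(27))]
w7 [(225, np.float64(277.0), np.int64(29)), (240, np.float64(277.0), np.int64(31)), (255, np.float64(278.0), np.int64(31)), (270, np.float64(278.0), np.int64(31)), (290, np.float64(279.5), np.int64(30)), (310, np.float64(279.5), np.int64(30)), (330, np.float64(280.5), np.int64(28)), (350, np.float64(281.0), np.int64(27)), (362, np.float64(281.0), np.int64(27))]
```

>>> play_rows:
  series:
    - [0,0,0,1]
    - [0,0,0,2]
    - [0,0,0,3]
    - [0,0,0,4]
    - [0,0,0,4]

```text
clock: 18.27
position: [491.6, -5.6, 120.2]
orientation: [3.141, -0.001, 0.156]
wrist_force: [2.6, -4.3, 5.1]
opening: 11.7
gripper_force: 65.2
```

```bash
python3 - <<'E'
from h import *
go(490.7,-5.4,120,35); print(arm.get_state()["moment"],arm.get_state()["effort"])
E
```

```text
go [-0.0009 -0.0003  0.0002] -26.1 clock 18.27 pos [491.6  -5.6 120.2] yaw 8.94 F [ 2.6 -4.3  5.1] op 11.7
[-0.80495407 -0.55910402  0.38572249] [  1.30967729 -42.40377545 -16.1519748    1.06310651   0.87351467
   0.55721149]
```

The torque has risen to about 0.39 N m, well above the 0.08 friction, so the stop has been reached. I'll unload to the middle of the play, lift out and look at the stud.

>>> play_rows:
  series:
    - [0,0,0,-3]
    - [0,0,0,-7]
    - [0,0,0,-11]
    - [0,0,0,-15]
    - [0,0,0,-19]
    - [0,0,0,-22]
    - [0,0,0,-25]
    - [0,0,0,-26]
    - [0,0,0,-26]

```text
clock: 19.02
position: [491.0, -5.0, 120.1]
orientation: [-3.141, -0.001, 0.61]
wrist_force: [-0.4, 0.1, 8.3]
opening: 11.4
gripper_force: 60.5
```

```bash
python3 - <<'E'
from h import *
go(490.7,-5.4,120,35); print(arm.get_state()["moment"])
E
```

```text
go [-0.0005  0.0001  0.0001] -0.0 clock 19.02 pos [491.   -5.  120.1] yaw 34.97 F [-0.4  0.1  8.3] op 11.4
[-0.06008693 -0.24752894  0.0151925 ]
```

>>> play_rows:
  series:
    - [0,0,-0.004,0]
    - [0,0,-0.01,0]
    - [0,0,-0.02,0]
    - [0,0,-0.03,0]
    - [0,0,-0.04,0]
    - [0,0,-0.05,0]
    - [0,0,-0.06,0]
    - [0,0,-0.066,0]
    - [0,0,-0.068,0]
    - [0,0,-0.068,0]

```text
clock: 19.85
position: [491.2, -5.4, 188.6]
orientation: [3.141, -0.001, 0.61]
wrist_force: [0.0, 0.1, -1.8]
opening: 11.5
gripper_force: 59.9
```

```bash
python3 - <<'E'
from h import *
go(429.4,-238.7,200,128.2); print(arm.get_state()["moment"])
im=arm.camera("wrist"); cv2.imwrite("pics/w8.png",im)
cv2.imwrite("pics/c8.png",cv2.resize(np.clip(im[100:260,180:380].astype(float)*1.8,0,255).astype(np.uint8),None,fx=3.7,fy=3.7,interpolation=cv2.INTER_CUBIC))
E
```

```text
go [-0.1843  0.1558 -0.0115] -93.2 clock 19.85 pos [491.2  -5.4 188.6] yaw 34.96 F [ 0.   0.1 -1.8] op 11.5
[ 0.00753617 -0.03755512  0.00062713]
```

View pics/c8.png

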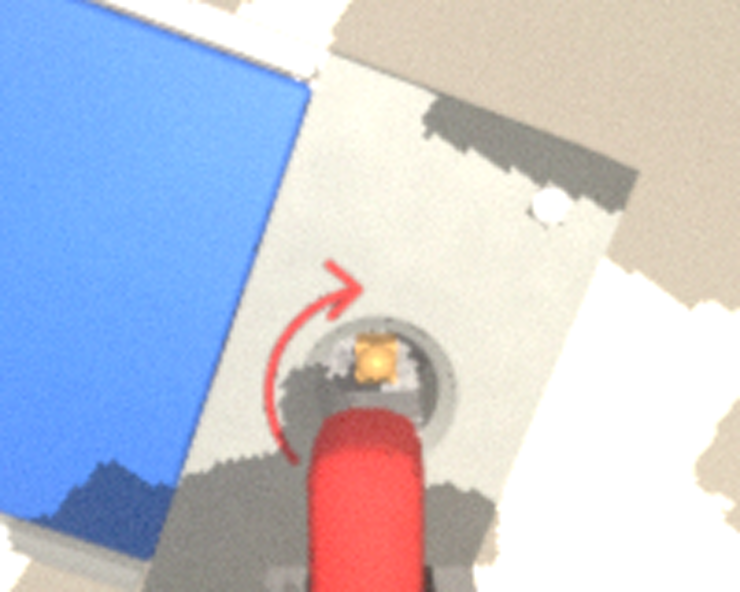

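The stud now sits square to the tool, about 20° off the block edges. That is 70° from its start, so it is locked, and the cover is still against the block. Next the key goes back to its holder.

>>> play_rows:
  series:
    - [-0.01,0.004,-0.005,-4]
    - [-0.025,0.012,-0.01,-9]
    - [-0.045,0.021,-0.01,-15]
    - [-0.064,0.03,-0.01,-22]
    - [-0.083,0.04,-0.01,-29]
    - [-0.1,0.055,-0.01,-36]
    - [-0.118,0.071,-0.01,-43]
    - [-0.135,0.088,-0.01,-50]
    - [-0.15,0.105,-0.01,-57]
    - [-0.162,0.12,-0.01,-64]
    - [-0.172,0.135,-0.01,-71]
    - [-0.18,0.147,-0.01,-78]
    - [-0.183,0.154,-0.01,-84]
    - [-0.184,0.156,-0.01,-89]
    - [-0.184,0.156,-0.01,-92]
    - [-0.184,0.156,-0.01,-93]
    - [-0.184,0.156,-0.01,-93]
    - [-0.184,0.156,-0.01,-93]

```text
clock: 21.4
position: [429.2, -238.4, 197.4]
orientation: [-3.141, -0.001, 2.232]
wrist_force: [-0.0, -0.0, -1.7]
opening: 11.6
gripper_force: 60.0
```

```bash
python3 - <<'E'
from h import *
go(429.5,-238.5,100,128.2)
im=arm.camera("wrist");cv2.imwrite("pics/w9.png",im)
s=arm.get_state();R=Ro.from_euler("xyz",s["orientation"]).as_matrix();p=s["position"]
print("foot near corners",pix("wrist",p+R@[8.2,-8.2,91]),pix("wrist",p+R@[8.2,8.2,91]))
print("rim if under TCP",[pix("wrist",[p[0],p[1],46]+R@[19*np.cos(a),19*np.sin(a),0]).round(1) for a in (0,1.571,-1.571)])
d=cv2.absdiff(im,cv2.imread("pics/w4.png"));print(d[130:230,230:340].mean())
E
```

```text
go [-0.0003  0.0002  0.0974] -0.3 clock 21.4 pos [ 429.2 -238.4  197.4] yaw 127.88 F [-0.  -0.  -1.7] op 11.6
foot near corners [268.99667701 205.00509402] [291.64516999 205.03185023]
rim if under TCP [array([280.3, 175.3]), array([301.3, 196.1]), array([259.3, 196.1])]
4.725515151515151
```

>>> play_rows:
  series:
    - [-0.001,0.002,0.005,0]
    - [-0.0015,0.002,0.015,0]
    - [-0.0015,0.002,0.025,0]
    - [-0.0015,0.002,0.035,0]
    - [-0.0015,0.002,0.045,0]
    - [-0.0015,0.002,0.05,0]
    - [-0.0015,0.002,0.055,0]
    - [-0.0015,0.002,0.059,0]
    - [-0.0015,0.002,0.062,0]
    - [-0.0015,0.002,0.065,0]
    - [-0.0015,0.002,0.065,0]

```text
clock: 22.37
position: [431.9, -238.6, 132.5]
orientation: [-3.141, -0.0, 2.233]
wrist_force: [0.2, 0.1, -1.3]
opening: 12.0
gripper_force: 59.9
```

>>> play_rows:
  series:
    - [0,0,0.004,0]
    - [0,0,0.008,0]
    - [0,0,0.012,0]
    - [0,0,0.016,0]
    - [0,0,0.02,0]
    - [0,0,0.024,0]
    - [0,0,0.027,0]
    - [0,0,0.029,0]
    - [0,0,0.029,0]

```text
clock: 23.12
position: [431.7, -238.5, 103.3]
orientation: [-3.141, -0.001, 2.233]
wrist_force: [0.6, 0.4, -0.6]
opening: 11.7
gripper_force: 59.9
```

>>> play_rows:
  series:
    - [0,0,0.001,0]
    - [0,0,0.002,0]
    - [0,0,0.003,0]
    - [0,0,0.004,0]
    - [0,0,0.004,0]

```text
clock: 23.53
position: [432.4, -238.9, 100.2]
orientation: [3.141, 0.001, 2.233]
wrist_force: [-0.9, -0.3, 2.6]
opening: 11.8
gripper_force: 59.8
```

>>> play_rows:
  series:
    - [0,0,0.001,0]
    - [0,0,0.001,0]

```text
clock: 23.7
position: [433.2, -239.4, 100.0]
orientation: [3.141, 0.003, 2.233]
wrist_force: [-0.3, -1.3, 9.4]
opening: 11.9
gripper_force: 59.9
```

>>> play_rows:
  gripper: 0.06
  series:
    - [0,0,-0.001,0]
    - [0,0,-0.001,0]
    - [0,0,-0.001,0]
    - [0,0,-0.001,0]
    - [0,0,-0.001,0]
    - [0,0,-0.001,0]
    - [0,0,-0.01,0]
    - [0,0,-0.03,0]
    - [0,0,-0.06,0]
    - [0,0,-0.09,0]
    - [0,0,-0.12,0]
    - [0,0,-0.14,0]
    - [0,0,-0.147,0]
    - [0,0,-0.147,0]

```text
clock: 24.87
position: [432.9, -239.2, 248.0]
orientation: [3.14, 0.004, 2.233]
wrist_force: [0.3, -0.6, -0.2]
opening: 59.8
gripper_force: 0.0
```

```bash
python3 - <<'E'
from h import *
go(429.5,-238.5,100,128.2)
im=arm.camera("wrist");cv2.imwrite("pics/w10.png",im)
g=cv2.cvtColor(im,cv2.COLOR_BGR2HSV)
m=(((g[...,0]<8)|(g[...,0]>172))&(g[...,1]>120)&(g[...,2]>60)).astype(np.uint8)
n,l,st,ce=cv2.connectedComponentsWithStats(m);k=1+st[1:,4].argmax();print(st[k],ce[k])
t=arm.camera("top")
cv2.imwrite("pics/fin.png",np.hstack([im[100:300,180:400],cv2.resize(cv2.resize(t[180:280,225:395],None,fx=3.2,fy=3.2),(544,320))[:200] if 0 else cv2.resize(t[185:275,225:395],(378,200),interpolation=cv2.INTER_CUBIC)]))
E
```

```text
go [ 0.0032 -0.0025  0.148 ] -0.2 clock 24.87 pos [ 432.9 -239.2  248. ] yaw 127.97 F [ 0.3 -0.6 -0.2] op 59.8
[ 274  159   15   82 1063] [281.26716839 199.39228598]
```

View pics/fin.png

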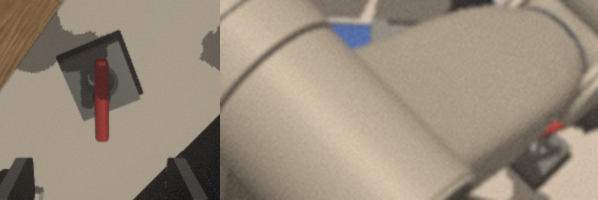

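The key stands upright and at full depth. The bar measures 15×82 px, against 15×84 px at the start. The gripper is clear, so I'll hand in.

```bash
python3 -c "
from station import arm
print(arm.hand_in())"
```

```text
the job is handed in; nothing more can be done
None
```

I slid the cover fully shut, turned the lock clockwise to its stop, stood the key upright and fully down in its holder, and handed the job in at about 25 s; the verdict was not reported.

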